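# Jack up the hinged art panel and hold it

### The arm

A 7-joint arm with a two-finger parallel gripper is mounted at the origin on the work surface. World frame = base frame: x ahead of the robot, y to its left, z up, the work surface at z = 0. Lengths are in m, angles in rad, forces in N, time in s.
With the tool pointing down it reaches from about 0.425 to 0.925 m from the base axis. Payload 6.8 kg.
Tool frame: the origin (TCP) lies on the centre line of the jaws, within the pads' length; the fingertips stand 11 mm ahead of it and the grasp point (between the pads) lies 8 mm behind it (bot.nose_length is the distance from the TCP to the fingertips, in m); z points along the fingers, y is the line along which they close (so a half turn about z gives the same grasp; the last joint's range is limited). The gripper opens to 85 mm and grips with 20 to 120 N. Pads are 22 mm wide; open, the fingers measure 114 mm over their backs; the gripper's body (76 mm by 85 mm) begins 54 mm behind the grasp point. The pads swing forward as they close: fully open they stand 13 mm farther back than shut.
Start: joints at [-1.403, 0.477, 0.022, 1.555, -0.011, 1.109, -0.083], TCP at [0.184, 0.65, 0.242] pointing down, gripper open.
Joint ranges: [-2.96, 2.96], [-0.34, 2.1], [-1.41, 1.46], [0.24, 2.44], [-1.37, 4.51], [0.17, 1.92], [-2.96, 2.96]. Speed limits (rad/s): [2.39, 2.39, 3.14, 3.14, 3.14, 3.14, 3.14].

### API

Orientations are given as a unit quaternion [w, x, y, z].
In Python, from cell import bot gives the robot as it stands.
- The arm moves only by the shell command python3 -m pendant 'ROWS' [OPENING] [FORCE]. ROWS is JSON, a list of rows, each a list of 4 numbers: the shift along the tool's x, y, z in cm, then the turn about the tool's z in rad. A call has 1 to 10 rows; each row shifts and turns the commanded pose from where the row before left it, along the tool's axes as they then stand; what a row does not reach is not made up. A row lasts 1/8 s, in which the tool goes at most 62.5 mm and 10.7 degrees, less where a joint would pass 70% of its speed; a pose out of reach is approached as far as the arm can. A call with a gripper value outside its range is refused whole. OPENING is the opening in per cent of the stroke, from 0 (shut) to 100 (fully open), set as the call begins (- or left out, the last holds). The fingers move at their own pace and stop on an object; FORCE is the grip in N (left out, the last holds). Time passes only in rows, so rows that do not move let the fingers close. It gives the time, the measured TCP pose, the force, the opening and the grip force at its end, in the units of the state.
- bot.sense(): the state, without advancing time (a new reading comes with each control period).
- bot.get_image(name): name is "scene" or "top" or "wrist"; returns the picture (420x560x3 uint8, red, green, blue); there is no depth.
- bot.camera_params(name): a dict with "fx", "fy", "cx", "cy" (pixels), "camera_from_world" (4x4, takes a point from world to camera coordinates); the wrist camera has in their place "hand_eye" (4x4, takes a point from camera to tool coordinates, whose origin is the TCP and whose axes are the flange's). Camera axes: x right, y up, looking along -z (the intrinsics and any distortion apply to the point x, -y, -z); pixel columns grow to the right and rows downward; lengths in m; the calibration is good to about 2 mm. A picture is of the moment at which its call begins: read the wrist's pose just before it. camera_params takes no time and is no camera call.
- bot.sign_off(): hands the job in; it is judged then, once.
Trained networks look in the newest picture that a camera, given by its name, has taken for a name from the list of things; names that differ only in an ending like _2 or _b are one class to them, and where a whole thing is asked for, a point or a joint stands for the part that bears it (a point fixed in the world has none). Each returns a list of dicts, best first, with "score" (0 to 1); they miss things now and then, are a little off and sometimes report something else, mostly with a low value. They report only what shows in the picture. A call takes as long as a camera call.
- bot.search_frame(camera, target): "box" ([left, top, right, bottom] in pixels, round what is visible of it).
- bot.pinpoint(camera, target): "xy" ([column, row] in pixels: a listed point, or the origin of a listed thing).
The state is a dict: "clock": time; "joints": joint angles; "dq": joint speeds; "joint_torque": joint torques, N m; "ee_pos": TCP position; "ee_rot": TCP orientation; "contact_force": force on the tool from outside, world axes, zero at the start; "moment": the same for the moment, N m; "grip_width": opening from 0.0 (shut) to 1.0 (fully open); "finger_force": force on a finger pad.
Only numpy, scipy, OpenCV 4.12 (cv2) and the standard library are available. Lean on these libraries where they do the work, as an engineer would, in place of code of your own. Each camera call takes 0.05 s, during which the arm holds its last target. There are 200 camera calls.

### The job

Set the small lever jack flat on the table with its saddle centred under the red lift clip on the panel's front rail. Pump the handle all the way down and let it come all the way back up to seat the saddle, then press the handle fully down again and finish while holding it down, so that the jack alone keeps the panel raised for a colleague to fit the prop. Do not lift or lean on the panel or its cradle with the robot, and leave the other things on the bench where they are.

Things in the scene. Friction and masses are not known exactly. Their poses are not given: they have to be found in the camera images.
- jack: Loose lever jack, about 0.8 kg. Origin on its underside, straight below the middle of its yellow grip block; its x axis points from the block to the saddle, z up. Blue base plate from x -100 to +105 mm, 80 mm wide, 10 mm thick. Round saddle at x = +80 mm. The handle's pivot is at x = -30 mm, 60 mm up; its arm runs towards -x.
- jack_grip (a point): Point to grasp the jack: inside its yellow upright grip block (30 mm along x, 36 mm along y), on the block's axis, 65 mm above the jack's underside. The block's top is at 88 mm; take it across the 36 mm width (along the jack's y).
- saddle_top (a point): Centre of the top face of the jack's round steel saddle, 36 mm across, 80 mm ahead of the jack's origin along its x axis. It is 60 mm above the table with the handle up and rises to 90 mm as the handle goes fully down.
- handle_bar (a point): Middle of the black rubber cross bar at the end of the jack's handle, along the jack's y axis, 82 mm long, 22 mm thick. It moves on an arc of radius 110 mm about the pivot: handle up, it is 133 mm behind the jack's origin and 98 mm above the table; fully down, 137 mm behind and 33 mm above the table.
- jack_handle (a joint): Angle of the jack's handle: 0 rad fully up (arm 0.35 rad above level), 0.6 rad fully down (arm 0.25 rad below level). A spring brings it back up when let go. The saddle rises 50 mm per rad. It takes about 2 to 4 N on the bar unloaded and about 5 to 9 N with the panel on the saddle.
- stand: Fixed wooden cradle with the hinged, braced wooden panel on it. Origin on the table straight below the middle of the panel's front rail; x points from the front rail to the hinge at the far side, y along the rail. Under the rail two rests, 30 mm wide, stand at y = -165 and +165 mm; between them the space under the panel is free for 230 mm inwards.
- rail_mid (a point): Middle of the front rail's top face, straight above the cradle's origin, 103 mm above the table while the panel is down. The panel is 380 mm wide, 280 mm deep and 30 mm thick; its underside is 73 mm above the table; the rail's front face is 22 mm in front of this point.
- lift_clip: Red steel clip with a white cross on top, 50 by 50 mm, wrapped round the panel's front rail and too stiff to shift; anywhere within 85 mm of the rail's middle. Origin at the centre of its underside, straight below the cross, 70 mm above the table while the panel is down. Its front face is 25 mm in front of this point, its top 107 mm above the table.
- lift_point (a point): The marked lift point: centre of the clip's underside, 70 mm above the table while the panel is down. With the handle up the saddle passes 10 mm below it; with the handle fully down the saddle has raised it to about 90 mm.
- glue_bottle: White glue bottle, bystander, 56 mm across, 150 mm tall.
- pencil_pot: Blue pot with pencils, bystander, 72 mm across, 160 mm tall.
- tape_roll: Cardboard-coloured tape roll lying flat, bystander, 90 mm across, 30 mm tall.
- offcut: Light wood offcut, bystander, 45 by 110 by 22 mm.
- cutter: Red cutter knife, bystander, 160 mm long, 16 mm thick.
- hammer: Hammer lying flat, bystander, about 300 mm long.
- sanding_block: Cork sanding block, bystander, 110 by 65 by 45 mm.

How it is judged:
By the outcome, as a careful person would: the job done as asked, in the order asked, and still so for the second after the job is handed in, while the arm keeps its last pose, push and grip.
It also fails if it takes over 72 s, if anything falls off the work surface, if the arm or the gripper's body presses on something with over 40 N, if the wrist force passes 120 N, or if a joint passes its speed limit or range.

## Working session

There is one attempt and no reset: what is moved stays moved. The work goes in short steps, Python scripts to look and compute and a shell command to move; the robot and the scene stay as the last step left them, time stands still between calls to the robot, and variables do not carry over. Pictures are saved under pics/ and viewed, at most 10 in all, crops included, and the job is handed in when it is done.

```bash
ls; mkdir -p pics; cat > h.py <<'E'
from cell import bot
import numpy as np, cv2
from scipy.spatial.transform import Rotation as R
def cam(n, s=None):
    p=bot.camera_params(n)
    if n=="wrist":
        s=s or bot.sense(); q=s["ee_rot"]
        T=np.eye(4); T[:3,:3]=R.from_quat([q[1],q[2],q[3],q[0]]).as_matrix(); T[:3,3]=s["ee_pos"]
        wc=T@np.array(p["hand_eye"])
    else: wc=np.linalg.inv(np.array(p["camera_from_world"]))
    return p,wc
def ray(n,xy,z,s=None):
    p,wc=cam(n,s)
    K=np.array([[p["fx"],0,p["cx"]],[0,p["fy"],p["cy"]],[0,0,1.]])
    d=np.array(p.get("distortion",p.get("dist",[0,0,0,0,0])),float).ravel()
    u=cv2.undistortPoints(np.array([[xy]],float),K,d)[0,0]
    v=wc[:3,:3]@np.array([u[0],-u[1],-1]); o=wc[:3,3]
    return o+v*(z-o[2])/v[2]
def proj(n,P,s=None):
    p,wc=cam(n,s); c=np.linalg.inv(wc)@np.append(P,1)
    K=np.array([[p["fx"],0,p["cx"]],[0,p["fy"],p["cy"]],[0,0,1.]])
    d=np.array(p.get("distortion",p.get("dist",[0,0,0,0,0])),float).ravel()
    return cv2.projectPoints(np.array([[c[0],-c[1],-c[2]]]),np.zeros(3),np.zeros(3),K,d)[0].ravel()
def save(n,f):
    im=bot.get_image(n); cv2.imwrite("pics/"+f,cv2.cvtColor(im,cv2.COLOR_RGB2BGR)); return im
E
python3 - <<'E'
from h import *
for n in("scene","top","wrist"): print(n,bot.camera_params(n))
save("scene","s0.png");save("top","t0.png")
print(bot.sense())
Z=dict(jack_grip=.065,saddle_top=.06,handle_bar=.098,jack=0,rail_mid=.103,lift_point=.07,lift_clip=.107,stand=0)
for n in("top","scene"):
  for t,z in Z.items():
    for r in bot.pinpoint(n,t)[:2]: print(n,t,r["score"],np.round(r["xy"],1),ray(n,r["xy"],z).round(4))
E
```

```text
pics
scene {'fx': 415.189456296022, 'fy': 415.189456296022, 'cx': 276.95578690347503, 'cy': 207.0737578284515, 'camera_from_world': array([[-0.55319372,  0.83298453, -0.01065241,  0.29127184],
       [-0.7135841 , -0.46722298,  0.52201572,  0.31102937],
       [ 0.42985397,  0.29637721,  0.85286934, -1.47728412],
       [ 0.        ,  0.        ,  0.        ,  1.        ]])}
top {'fx': 470.83623655226074, 'fy': 470.83623655226074, 'cx': 284.01286159779204, 'cy': 202.35902385351088, 'camera_from_world': array([[-0.00344653, -0.99987377, -0.01550988, -0.02131976],
       [ 0.98484855, -0.0060831 ,  0.17330995, -0.53090687],
       [-0.17338242, -0.01467757,  0.9847452 , -1.2525829 ],
       [ 0.        ,  0.        ,  0.        ,  1.        ]])}
wrist {'fx': 299.4747464020697, 'fy': 299.4747464020697, 'cx': 277.9719590987167, 'cy': 208.5619308480307, 'hand_eye': array([[-1.34938645e-03,  9.52959946e-01,  3.03093253e-01,
         7.68534647e-02],
       [ 9.99998703e-01,  1.01928208e-03,  1.24730490e-03,
         6.86918462e-04],
       [ 8.79694093e-04,  3.03094543e-01, -9.52960085e-01
[... 1450 characters left out ...]
    ]
scene jack_grip 0.95 [183.5 179.6] [ 0.5706 -0.3129  0.065 ]
scene jack_grip 0.5 [295.7 314. ] [0.7339 0.1954 0.065 ]
scene saddle_top 0.45 [172.9 201.2] [ 0.6461 -0.2914  0.06  ]
scene handle_bar 0.6 [201.5 142.5] [ 0.4446 -0.3374  0.098 ]
scene jack 0.8 [187.4 192.9] [ 0.5755 -0.3098  0.    ]
scene jack 0.2 [405.9 257.8] [0.4026 0.3637 0.    ]
scene rail_mid 0.88 [273.7 284.4] [0.7108 0.1138 0.103 ]
scene rail_mid 0.69 [364.6 218.2] [0.4126 0.2165 0.103 ]
scene lift_point 0.64 [296.4 312.2] [0.7304 0.1951 0.07  ]
scene lift_point 0.64 [182.8 179.8] [ 0.5745 -0.3111  0.07  ]
scene lift_clip 0.92 [298.7 310.9] [0.7349 0.2033 0.107 ]
scene stand 0.96 [271.  301.2] [0.7232 0.1111 0.    ]
```

View pics/t0.png

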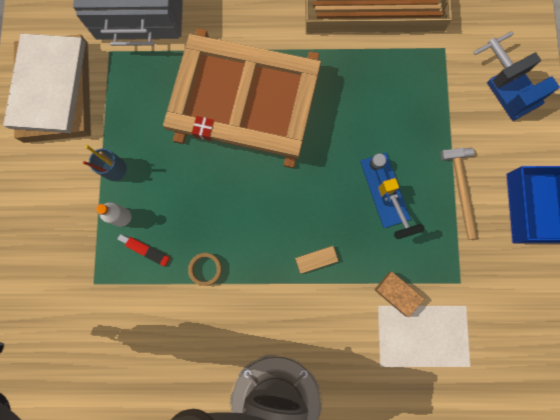

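View pics/s0.png

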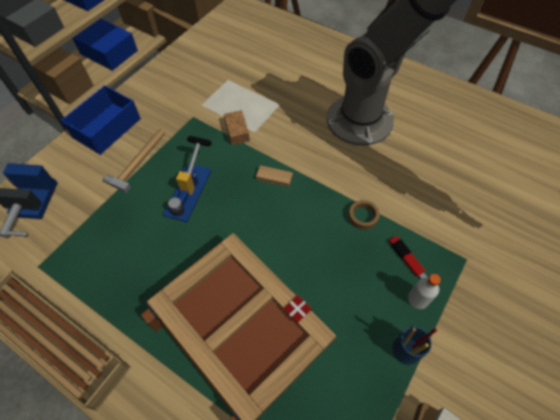

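The views agree: the top picture shows the jack at about (385,190), its handle bar at (408,231), its saddle at (379,160), the clip at (203,127) and the rail's front edge running from about (168,122) to (300,152). Next I go over the clip for a close look.

```bash
python3 -m pendant '[[-3,-1,-2.5,0],[-5.2,-2.6,-2.5,0],[-5.2,-2.6,-2.5,0],[-5.2,-2.6,-1,0],[-5.2,-2.6,0,0],[-5.2,-2.6,0,0],[-5.2,-2.6,0,0],[-5.2,-2.6,0,0],[-5.2,-2.6,0,0],[-5.2,-2.6,0,0]]'; python3 -m pendant '[[-5.2,-2.6,0,0],[-5.2,-2.6,0,0],[-5.2,-2.6,0,0],[0,0,0,0],[0,0,0,0]]'
```

```text
clock: 2.15
ee_pos: [0.5967, 0.2788, 0.3269]
ee_rot: [0.0, 0.137, 0.991, 0.0]
contact_force: [0.5, 1.1, 1.0]
grip_width: 0.999
finger_force: 0.0
clock: 2.78
ee_pos: [0.7242, 0.1629, 0.3263]
ee_rot: [-0.0, 0.137, 0.991, 0.0]
contact_force: [-0.1, 0.3, -0.1]
grip_width: 0.998
finger_force: 0.0
```

```bash
cat > m.py <<'E'
from h import *
import sys
def meas(ts,n="wrist"):
    s=bot.sense(); bot.get_image(n)
    for t,z in ts.items():
        for r in bot.pinpoint(n,t)[:2]: print(n,t,r["score"],np.round(r["xy"],1),ray(n,r["xy"],z,s).round(4))
E
python3 - <<'E'
from m import *
s=bot.sense();print(s["clock"],s["ee_pos"],s["ee_rot"],s["joints"].round(2))
save("wrist","w1.png")
meas(dict(rail_mid=.103,lift_point=.07,lift_clip=.07,stand=0))
print([proj("wrist",P,s).round(0) for P in ([.7328,.195,.107],[.713,.117,.103])])
E
```

```text
2.775 [0.72415961 0.16292119 0.32626752] [-4.48703692e-04  1.37492282e-01  9.90502705e-01  2.52073332e-04] [-0.47  0.55  0.27  1.27 -0.15  1.34  1.09]
wrist rail_mid 0.6 [235.9 181.8] [0.7119 0.1149 0.103 ]
wrist lift_clip 0.62 [298.8 174.7] [0.7311 0.191  0.07  ]
wrist stand 0.85 [244.4 165.3] [0.7088 0.1152 0.    ]
[array([305., 181.]), array([239., 182.])]
```

View pics/w1.png

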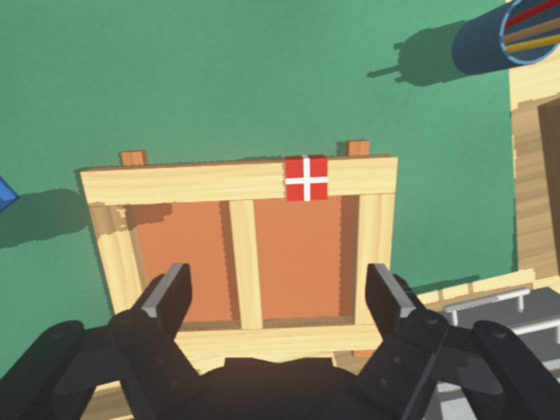

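The wrist picture shows the clip's white cross at (307,181) and the rail's top front edge from about (83,172) to (397,157).

```bash
python3 - <<'E'
from m import *
s=bot.sense()
for xy in ([307,181],):print(ray("wrist",xy,.107,s))
A=ray("wrist",[83,173],.103,s);B=ray("wrist",[397,158],.103,s);d=B-A
C=ray("wrist",[90,204],.103,s);D=ray("wrist",[394,195],.103,s);e=D-C
print(A,B,np.hypot(*d[:2]),np.arctan2(d[1],d[0])-np.pi/2,np.arctan2(e[1],e[0])-np.pi/2)
im=cv2.imread("pics/w1.png");g=cv2.cvtColor(im,cv2.COLOR_BGR2HSV)
m=((g[...,0]<8)|(g[...,0]>172))&(g[...,1]>190)&(g[...,2]>120)
m[:140]=0;m[215:]=0;m[:,:275]=0;m[:,340:]=0
ys,xs=np.nonzero(m);print(xs.min(),xs.max(),ys.min(),ys.max(),xs.mean(),ys.mean())
E
python3 -m pendant '[[1.8,-5.7,0,0],[1.8,-5.7,0,0],[1.8,-5.7,0,0],[1.8,-5.7,0,0],[1.8,-5.7,0,0],[0,-5.9,0,0],[0,-5.9,0,0],[0,-5.9,0,0],[0,-3,0,0],[0,0,0,0]]'
python3 -m pendant '[[0,0,0,-0.16],[0,0,0,-0.16],[0,0,0,-0.15],[0,0,0,0],[0,0,0,0]]'
python3 - <<'E'
from m import *
s=bot.sense();print(s["joints"].round(2))
save("wrist","w2.png")
meas(dict(jack_grip=.065,saddle_top=.06,handle_bar=.098,jack=0))
E
```

```text
[0.73382278 0.19764427 0.107     ]
[ 0.65200734 -0.05913239  0.103     ] [0.73680317 0.30713949 0.103     ] 0.37595933506452217 -0.2275026299222731 -0.2445623895497886
296 296 192 192 296.0 192.0
clock: 4.32
ee_pos: [0.5023, -0.289, 0.3271]
ee_rot: [0.0, 0.14, 0.99, -0.0]
contact_force: [0.3, 0.5, 0.2]
grip_width: 1.004
finger_force: 0.0
clock: 4.95
ee_pos: [0.5041, -0.2854, 0.3267]
ee_rot: [0.0, -0.096, 0.995, 0.0]
contact_force: [0.7, -0.1, -0.5]
grip_width: 0.998
finger_force: 0.0
[ 0.1   0.26  0.39  1.71 -0.1   1.2   2.27]
wrist jack_grip 0.88 [251.  217.1] [ 0.5711 -0.311   0.065 ]
wrist saddle_top 0.75 [260.9 267.2] [ 0.6482 -0.2837  0.06  ]
wrist handle_bar 0.85 [233.  117.5] [ 0.4431 -0.3504  0.098 ]
wrist handle_bar 0.7 [254.2 204. ] [ 0.5412 -0.309   0.098 ]
wrist jack 0.68 [253.5 206.5] [ 0.5761 -0.3118  0.    ]
```

View pics/w2.png

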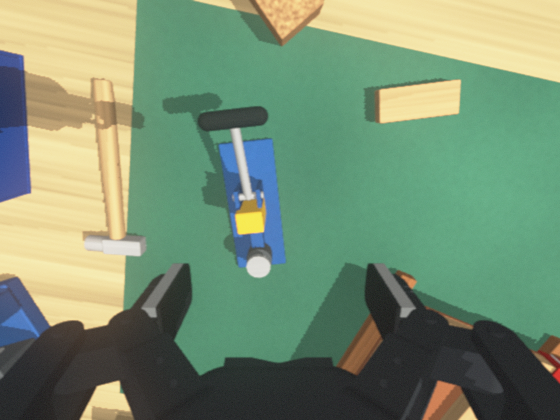

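The picture shows the jack clear of its neighbours: block (250,217), saddle (258,263), bar (233,118). The jack's pose is about (0.571,-0.311), yaw 0.32.

```bash
python3 -m pendant '[[0,0,0,-0.13],[-1.85,-1.5,4,0],[-1.85,-1.5,5,0],[-1.85,-1.5,4,0],[0,0,3,0],[0,0,0,0],[0,0,0,0]]'
python3 - <<'E'
from m import *
s=bot.sense();print(s["joints"].round(2))
save("wrist","w3.png")
meas(dict(jack_grip=.065,saddle_top=.06,handle_bar=.098))
for t,z in dict(jack_grip=.065,saddle_top=.06,handle_bar=.098).items():
  pass
E
```

```text
clock: 6.12
ee_pos: [0.5712, -0.3118, 0.168]
ee_rot: [0.001, -0.161, 0.987, -0.0]
contact_force: [0.6, -0.3, 0.0]
grip_width: 0.997
finger_force: 0.0
[ 0.17  0.53  0.33  1.7  -0.2   0.94  2.47]
wrist jack_grip 0.74 [280.  212.5] [ 0.5728 -0.31    0.065 ]
wrist jack_grip 0.36 [ 68.  109.4] [ 0.5461 -0.4864  0.065 ]
wrist saddle_top 0.79 [279.5 292.9] [ 0.6491 -0.2849  0.06  ]
wrist handle_bar 0.63 [283.2  11.7] [ 0.444  -0.3515  0.098 ]
```

View pics/w3.png

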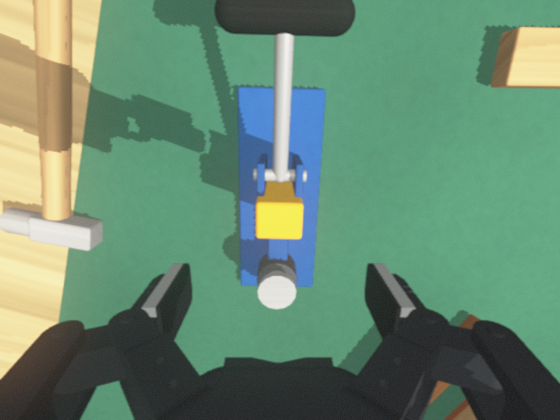

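Well aligned: block at (280,215), saddle at (277,291), on the jaws' centre line. Descending to grasp.

```bash
python3 -m pendant '[[-0.2,0.1,3,0],[0,0,3,0],[0,0,2.5,0],[0,0,1.7,0],[0,0,1,0],[0,0,0,0]]'; python3 -m pendant '[[0,0,0,0],[0,0,0,0],[0,0,0,0],[0,0,0,0],[0,0,0,0],[0,0,0,0]]' 0 60
```

```text
clock: 7.12
ee_pos: [0.5722, -0.3097, 0.0545]
ee_rot: [-0.0, -0.161, 0.987, 0.0]
contact_force: [0.0, 1.0, -0.2]
grip_width: 0.999
finger_force: 0.0
clock: 7.88
ee_pos: [0.5729, -0.3103, 0.0555]
ee_rot: [0.001, -0.161, 0.987, -0.0]
contact_force: [1.1, -2.1, 5.9]
grip_width: 0.415
finger_force: 59.9
```

```bash
python3 -m pendant '[[0,0,-1.5,0],[0,0,-3,0],[0,0,-4,0],[0,0,-4,0],[0,0,-1.5,0.08],[0,0,0,0.12],[0,0,0,0.12],[0,0,0,0.12],[0,0,0,0.118],[0,0,0,0]]'; python3 -m pendant '[[0.5,2.3,0,0],[0.9,4,0,0],[1.1,5,0,0],[1.1,5,0,0],[1.1,5,0,0],[1.1,5,0,0],[1.1,5,0,0],[1.1,5,0,0],[1.1,5,0,0],[1.1,5,0,0]]'
python3 -m pendant '[[1,4,0,0],[0.56,2.7,0,0],[0,0,0,0],[0,0,0,0]]'
python3 - <<'E'
from m import *
s=bot.sense();print(s["joints"].round(2))
save("wrist","w4.png")
meas(dict(lift_point=.07,lift_clip=.07,rail_mid=.103,saddle_top=.203,jack_grip=.203,handle_bar=.238))
E
```

```text
clock: 9.12
ee_pos: [0.5713, -0.3088, 0.1938]
ee_rot: [-0.001, 0.116, 0.993, 0.0]
contact_force: [-0.2, 0.6, -7.2]
grip_width: 0.416
finger_force: 61.0
clock: 10.38
ee_pos: [0.5796, 0.1657, 0.1946]
ee_rot: [-0.0, 0.115, 0.993, -0.0]
contact_force: [0.6, -0.4, -6.8]
grip_width: 0.414
finger_force: 61.4
clock: 10.88
ee_pos: [0.5803, 0.232, 0.1944]
ee_rot: [-0.0, 0.116, 0.993, -0.001]
contact_force: [1.0, 0.1, -7.1]
grip_width: 0.411
finger_force: 61.6
[-0.76  0.46  0.38  1.75 -0.2   0.97  1.03]
wrist rail_mid 0.72 [189.5 373.3] [0.7152 0.113  0.103 ]
wrist jack_grip 0.83 [282.2 281.3] [0.5795 0.2343 0.203 ]
```

View pics/w4.png

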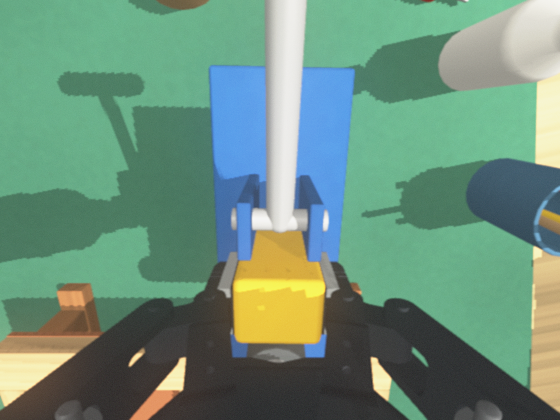

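The jack hangs level and straight in the jaws (block (280,305)), with the panel rail below at the bottom of the picture. Lowering in front of the rail.

```bash
python3 -m pendant '[[0,0,2,0],[0,0,3,0],[0,0,3,0],[0,0,3,0],[0,0,1.8,0],[0,0,0.6,0],[0,0,0,0],[0,0,0,0]]'
python3 - <<'E'
from m import *
save("top","t5.png"); save("scene","s5.png")
for n in("top","scene"): meas(dict(lift_point=.07,lift_clip=.07,saddle_top=.065,handle_bar=.103),n)
im=cv2.imread("pics/t5.png"); cv2.imwrite("pics/t5c.png",cv2.resize(im[80:240,120:300],None,fx=4,fy=3.6,interpolation=3)[:600,:720])
E
```

```text
clock: 12.28
ee_pos: [0.5816, 0.2334, 0.0619]
ee_rot: [0.001, 0.117, 0.993, 0.001]
contact_force: [-0.9, 0.9, -6.6]
grip_width: 0.414
finger_force: 61.5
top lift_point 0.88 [205.4 129.6] [0.7341 0.1944 0.07  ]
top lift_clip 0.71 [203.5 130.7] [0.7309 0.1997 0.07  ]
top saddle_top 0.68 [199.8 151.7] [0.6718 0.2094 0.065 ]
top handle_bar 0.61 [171.6 226.8] [0.4576 0.2703 0.103 ]
top handle_bar 0.37 [395.4 292.3] [ 0.287 -0.307  0.103]
scene lift_point 0.97 [293.2 316.8] [0.7447 0.1946 0.07  ]
scene lift_point 0.4 [240.9 129.3] [ 0.3136 -0.283   0.07  ]
scene lift_clip 0.86 [293.4 312. ] [0.7341 0.1885 0.07  ]
scene saddle_top 0.58 [318.7 292.3] [0.6528 0.2148 0.065 ]
scene handle_bar 0.59 [376.3 235.9] [0.4445 0.2682 0.103 ]
```

View pics/t5c.png

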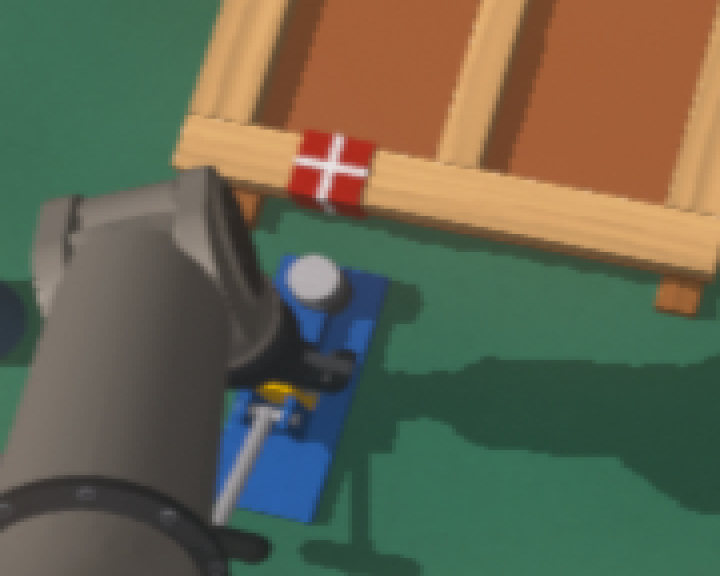

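Top view crop: cross at (203.0,127.2), saddle at (198.5,157.5) in full-picture pixels; both are clean to compare in the same camera.

```bash
python3 - <<'E'
from m import *
c=ray("top",[203,127.2],.107);s=ray("top",[198.5,157.5],.0664)
y=-.235;u=np.array([np.cos(y),np.sin(y)]);v=np.array([-np.sin(y),np.cos(y)])
d=(c-s)[:2];st=bot.sense()
exp=np.array(st["ee_pos"])[:2]+.08*u
print(c,s,"expected saddle",exp,"fwd,lat",d@u,d@v,"via FK",(np.array([.7335,.1965])-exp)@u,(np.array([.7335,.1965])-exp)@v)
E
```

```text
[0.72831985 0.19414463 0.107     ] [0.65483617 0.21222395 0.0664    ] expected saddle [0.65842558 0.21448095] fwd,lat 0.07567357338186721 -0.00047224063752062187 via FK 0.0771976839102123 -6.1800666227122825e-06
```

```bash
python3 -m pendant '[[0,0,0.3,0],[-1,0,0,0],[-1.5,0,0,0],[-1.5,0,0,0],[-1.5,0,0,0],[-1.2,0,0,0],[-0.95,0,0,0],[0,0,0,0],[0,0,0,0]]'
```

```text
clock: 14.0
ee_pos: [0.6544, 0.2157, 0.0574]
ee_rot: [-0.001, 0.116, 0.993, -0.0]
contact_force: [-0.2, -0.0, -7.1]
grip_width: 0.417
finger_force: 61.7
```

```bash
python3 -m pendant '[[-0.15,0,0,0],[0,0,0.15,0],[0,0,0.1,0],[0,0,0,0],[0,0,0,0]]'
python3 - <<'E'
from m import *
s=bot.sense();save("wrist","w6.png"); save("scene","s6.png"); save("top","t6.png")
E
```

```text
clock: 14.62
ee_pos: [0.6563, 0.2151, 0.0555]
ee_rot: [-0.0, 0.117, 0.993, 0.0]
contact_force: [-2.8, -1.0, -0.3]
grip_width: 0.415
finger_force: 62.0
```

View pics/w6.png

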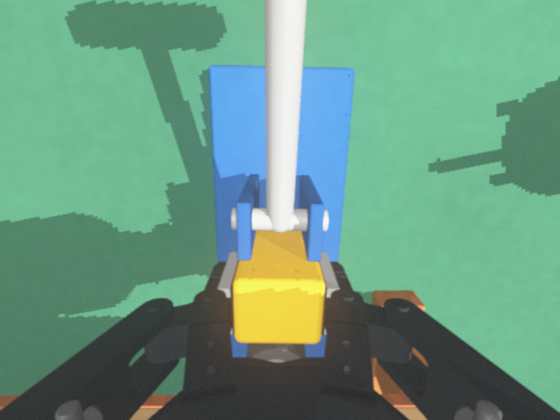

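Jack on the table, its weight off the wrist; block at (280,305) is unchanged in the jaws. Releasing and rising.

```bash
python3 -m pendant '[[0,0,0,0],[0,0,0,0],[0,0,0,0],[0,0,0,0],[0,0,-1,0],[0,0,-3,0],[0,0,-4,0],[0,0,-4,0],[0,0,-3,0],[0,0,0,0]]' 100; python3 -m pendant '[[3,0,-3,0],[5,0,-3,0],[4,0,0,0],[3,0,0,0],[0,0,0,0],[0,0,0,0]]' 
python3 - <<'E'
from m import *
save("wrist","w7.png")
meas(dict(handle_bar=.098,saddle_top=.06,jack_grip=.065,lift_clip=.07,lift_point=.07))
s=bot.sense();print(ray("wrist",[0,0],.1,s))
E
```

```text
clock: 16.02
ee_pos: [0.6584, 0.2153, 0.2091]
ee_rot: [0.003, 0.117, 0.993, 0.002]
contact_force: [-0.6, -0.9, -0.5]
grip_width: 1.0
finger_force: 0.0
clock: 16.77
ee_pos: [0.511, 0.2494, 0.265]
ee_rot: [0.0, 0.117, 0.993, -0.0]
contact_force: [1.1, -0.2, 0.1]
grip_width: 0.999
finger_force: 0.0
wrist handle_bar 0.63 [281.4 205.1] [0.5264 0.2495 0.098 ]
wrist handle_bar 0.21 [278.7 352.5] [0.7113 0.2023 0.098 ]
wrist saddle_top 0.66 [277.9 344.2] [0.7321 0.1962 0.06  ]
wrist saddle_top 0.3 [278.7 202.2] [0.5336 0.2449 0.06  ]
wrist jack_grip 0.95 [280.2 298.8] [0.6587 0.2169 0.065 ]
wrist lift_clip 0.91 [273.9 348.1] [0.7283 0.1915 0.07  ]
wrist lift_point 0.79 [275.8 351.7] [0.7348 0.1926 0.07  ]
[0.29136992 0.05855869 0.1       ]
```

View pics/w7.png

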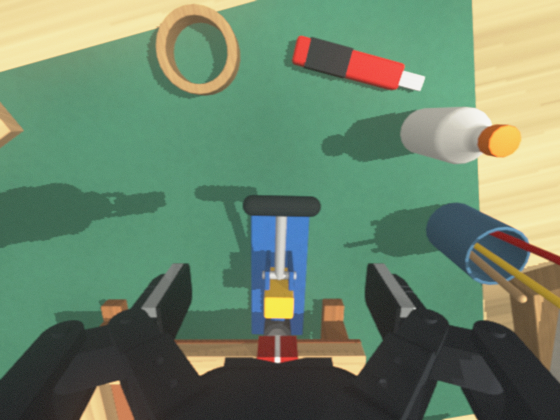

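The picture shows the bar at (282,206), block (279,303), and the clip's front end between columns 258 and 299, in line. I check the lateral fit.

```bash
python3 - <<'E'
from m import *
s=bot.sense();y=-.235;u=np.array([np.cos(y),np.sin(y)]);v=np.array([-np.sin(y),np.cos(y)]);L=np.array([.7335,.1965])
im=cv2.imread("pics/w7.png");hsv=cv2.cvtColor(im,cv2.COLOR_BGR2HSV)
def cent(m,b):
    z=np.zeros(m.shape,bool);l,t,r,bo=b;z[t:bo,l:r]=m[t:bo,l:r];ys,xs=np.nonzero(z);return [xs.min(),ys.min(),xs.max(),ys.max(),xs.mean().round(1),ys.mean().round(1)]
H,S,V=hsv[...,0],hsv[...,1],hsv[...,2]
print("red",cent(((H<6)|(H>174))&(S>150)&(V>90),(240,320,320,365)))
print("yel",cent((H>18)&(H<32)&(S>150)&(V>190),(250,270,310,330)))
print("bar",cent((V<60),(240,185,325,222)))
for nm,xy,z in(("bar",[281.7,206],.098),("blk",[279,302.5],.088),("plateL",[251,218],.01),("plateR",[309.5,218],.01),("clipL",[258,345],.1),("clipR",[299,345],.1)):
    P=ray("wrist",xy,z,s)[:2]-L;print(nm,(P@u).round(4),(P@v).round(4))
E
```

```text
red [np.int64(257), np.int64(336), np.int64(297), np.int64(362), np.float64(277.2), np.float64(348.7)]
yel [np.int64(264), np.int64(294), np.int64(292), np.int64(318), np.float64(278.2), np.float64(306.8)]
bar [np.int64(244), np.int64(196), np.int64(311), np.int64(214), np.float64(263.5), np.float64(203.0)]
bar -0.2131 0.0038
blk -0.0885 0.0011
plateL -0.1688 -0.0372
plateR -0.1687 0.043
clipL -0.0366 -0.0245
clipR -0.0366 0.0254
```

```bash
python3 - <<'E'
from m import *
s=bot.sense();y=-.235;u=np.array([np.cos(y),np.sin(y)]);v=np.array([-np.sin(y),np.cos(y)]);L=np.array([.7335,.1965])
for f,z in((-.025,.07),(-.025,.107),(0,.107)): print(f,z,proj("wrist",[*(L+f*u),z],s).round(1))
for f in(-.095,-.065): print("blk edge",f,proj("wrist",[*(L+f*u),.088],s).round(1))
print("saddle front-left",proj("wrist",[*(L-.018*u),.06],s).round(1),"plate rear",proj("wrist",[*(L-.18*u),.01],s).round(1))
im=cv2.imread("pics/w7.png"); cv2.imwrite("pics/w7c.png",cv2.resize(im[190:370,210:350],None,fx=4,fy=3.3,interpolation=3))
E
```

```text
-0.025 0.07 [278.2 335.4]
-0.025 0.107 [278.2 357.1]
0 0.107 [278.2 373.4]
blk edge -0.095 [278.1 297.8]
blk edge -0.065 [278.1 318.9]
saddle front-left [278.2 334.5] plate rear [278.1 210.2]
```

View pics/w7c.png

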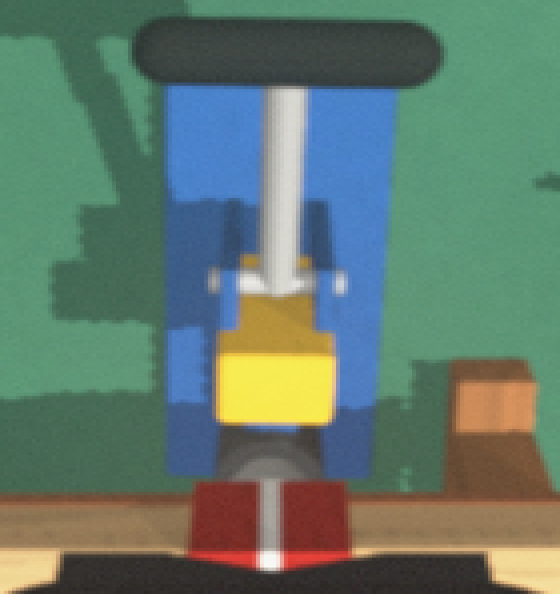

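The fit is right: clip bottom edge at row 336 (predicted 335.4), block edges 297/319 (predicted 298/319). Now shut the jaws and go over the bar.

```bash
python3 -m pendant '[[-0.8,0.2,2,0],[-0.75,0.2,4,0],[0,0,4,0],[0,0,2.5,0],[0,0,1,0],[0,0,0,0],[0,0,0,0]]' 0 60; python3 -m pendant '[[0,0,0.5,0],[0.1,0,0.5,0],[0.1,0,0.5,0],[0.1,0,0.5,0],[0.1,0,0.5,0],[0.1,0,0.5,0],[0,0,0,0]]'
```

```text
clock: 18.0
ee_pos: [0.5274, 0.2503, 0.1311]
ee_rot: [0.001, 0.117, 0.993, 0.001]
contact_force: [0.3, -0.4, -0.6]
grip_width: 0.001
finger_force: 0.0
clock: 18.88
ee_pos: [0.5216, 0.2514, 0.0998]
ee_rot: [-0.0, 0.117, 0.993, -0.0]
contact_force: [-1.0, 1.2, 2.4]
grip_width: 0.002
finger_force: 1.4
```

```bash
python3 -m pendant '[[0.1,0,0.5,0],[0.1,0,0.5,0],[0,0,0.5,0],[0,0,0.5,0],[-0.05,0,0.5,0],[-0.05,0,0.5,0],[-0.1,0,0.5,0],[0,0,0,0],[0,0,0,0]]'
```

```text
clock: 20.0
ee_pos: [0.5211, 0.2516, 0.0653]
ee_rot: [-0.001, 0.116, 0.993, 0.0]
contact_force: [-4.6, 1.5, 7.3]
grip_width: -0.001
finger_force: 3.5
```

```bash
python3 -m pendant '[[0.1,0,0.4,0],[0.1,0,0.3,0],[0,0,0.2,0],[0,0,0,0],[0,0,0,0]]'
```

```text
clock: 20.62
ee_pos: [0.5217, 0.2515, 0.0572]
ee_rot: [0.002, 0.117, 0.993, 0.001]
contact_force: [-0.2, -0.4, 7.5]
grip_width: 0.003
finger_force: 3.8
```

```bash
python3 -m pendant '[[0,0,0.2,0],[0,0,0.15,0],[0,0,0,0],[0,0,0,0]]';python3 -m pendant '[[0,0,0.2,0],[0,0,0,0],[0,0,0,0]]'
```

```text
clock: 21.12
ee_pos: [0.5221, 0.2514, 0.0543]
ee_rot: [0.002, 0.117, 0.993, 0.001]
contact_force: [-0.4, -1.4, 13.2]
grip_width: -0.003
finger_force: 6.6
clock: 21.5
ee_pos: [0.5222, 0.2514, 0.0535]
ee_rot: [0.002, 0.117, 0.993, 0.001]
contact_force: [-3.7, -3.6, 24.3]
grip_width: 0.002
finger_force: 12.6
```

Hard stop reached (force climbs at TCP z 0.054). Letting it come all the way up.

```bash
python3 -m pendant '[[0,0,-0.3,0],[0,0,-0.7,0],[0.1,0,-1,0],[0,0,-1,0],[-0.1,0,-1,0],[-0.2,0,-1,0],[-0.2,0,-1,0],[-0.1,0,-1.5,0],[0,0,-3,0],[0,0,-4,0]]'; python3 -m pendant '[[1.6,-0.4,-2,0],[0,0,0,0],[0,0,0,0]]'
python3 - <<'E'
from m import *
s=bot.sense();save("wrist","w8.png")
meas(dict(handle_bar=.098,jack_grip=.065))
y=-.235;u=np.array([np.cos(y),np.sin(y)]);L=np.array([.7335,.1965])
for f,z in((-.025,.07),(-.025,.107),(-.095,.088),(-.065,.088),(-.213,.098)): print(f,z,proj("wrist",[*(L+f*u),z],s).round(1))
im=cv2.imread("pics/w8.png"); cv2.imwrite("pics/w8c.png",cv2.resize(im[190:370,210:350],None,fx=4,fy=3.3,interpolation=3))
E
```

```text
clock: 22.75
ee_pos: [0.5234, 0.2501, 0.1958]
ee_rot: [-0.001, 0.116, 0.993, -0.001]
contact_force: [-0.2, -0.2, -0.5]
grip_width: 0.001
finger_force: 0.0
clock: 23.12
ee_pos: [0.5078, 0.2502, 0.215]
ee_rot: [-0.0, 0.116, 0.993, -0.0]
contact_force: [0.2, 0.7, -0.8]
grip_width: 0.002
finger_force: 0.0
wrist handle_bar 0.59 [278.9 224.6] [0.5247 0.247  0.098 ]
wrist jack_grip 0.73 [277.5 325.8] [0.6549 0.2144 0.065 ]
-0.025 0.07 [278.1 368.2]
-0.025 0.107 [278.  396.8]
-0.095 0.088 [278. 329.]
-0.065 0.088 [278.  352.3]
-0.213 0.098 [278.1 226.4]
```

View pics/w8c.png

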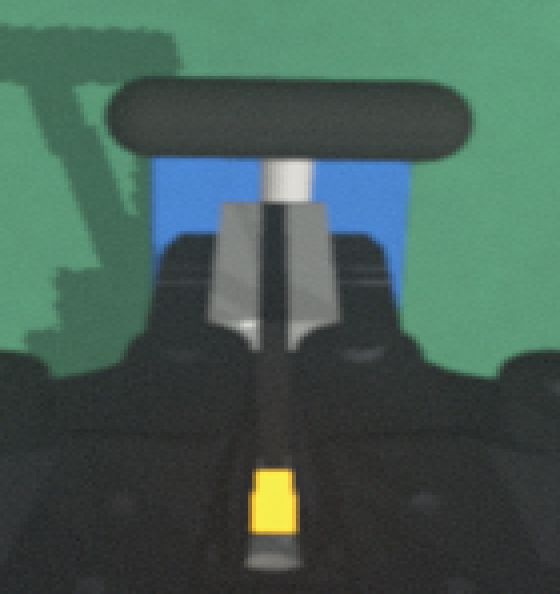

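The bar is at (282,226), exactly as predicted for the handle fully up; the jack has not shifted. Now the second press, held.

```bash
python3 -m pendant '[[-0.9,0.2,2,0],[-1,0.2,3,0],[0,0,2.5,0],[0,0,1.2,0],[0,0,0.5,0],[0.1,0,0.5,0],[0.1,0,0.5,0],[0.1,0,0.5,0],[0.1,0,0.5,0],[0.1,0,0.5,0]]'; python3 -m pendant '[[0.1,0,0.5,0],[0.1,0,0.5,0],[0,0,0.5,0],[0,0,0.5,0],[0,0,0.5,0],[0,0,0.5,0],[0,0,0.5,0],[0,0,0,0],[0,0,0,0]]'
```

```text
clock: 24.58
ee_pos: [0.5227, 0.2514, 0.0985]
ee_rot: [0.0, 0.116, 0.993, 0.0]
contact_force: [-2.0, 1.0, 3.8]
grip_width: -0.002
finger_force: 1.6
clock: 25.7
ee_pos: [0.5203, 0.252, 0.0637]
ee_rot: [-0.001, 0.116, 0.993, 0.0]
contact_force: [-5.6, 1.5, 7.0]
grip_width: -0.001
finger_force: 3.5
```

```bash
python3 -m pendant '[[0.1,0,0.3,0],[0.1,0,0.3,0],[0,0,0.2,0],[0,0,0.2,0],[0,0,0.1,0],[0,0,0,0],[0,0,0,0]]'
```

```text
clock: 26.58
ee_pos: [0.5211, 0.2518, 0.0543]
ee_rot: [0.002, 0.117, 0.993, 0.001]
contact_force: [-0.6, -1.1, 14.5]
grip_width: -0.0
finger_force: 7.1
```

I have used up my picture views (one over the ten), so the last check is numeric.

```bash
python3 -m pendant '[[0,0,0.08,0],[0,0,0,0],[0,0,0,0],[0,0,0,0],[0,0,0,0]]'
python3 - <<'E'
from m import *
save("scene","s9.png");save("top","t9.png")
def red(f,b):
    g=cv2.cvtColor(cv2.imread("pics/"+f),cv2.COLOR_BGR2HSV).astype(int);m=((g[...,0]<6)|(g[...,0]>174))&(g[...,1]>170)&(g[...,2]>100)
    l,t,r,bo=b;ys,xs=np.nonzero(m[t:bo,l:r]);return xs.mean()+l,ys.mean()+t,len(xs)
for f in("s0.png","s9.png"):print(f,red(f,(270,280,330,340)))
for f in("t0.png","t9.png"):print(f,red(f,(185,105,225,150)))
for n in("scene","top"):
  print(n,[(proj(n,[.7335,.1965,z])).round(1) for z in(.107,.127)])
for n,A in(("scene",("s0","s9")),("top",("t0","t9"))):
  for t in("glue_bottle","pencil_pot","tape_roll","offcut","cutter","hammer"):
    print(n,t,[np.round(r["xy"]) for r in bot.pinpoint(n,t)[:1]])
E
```

```text
clock: 27.2
ee_pos: [0.5212, 0.2519, 0.0539]
ee_rot: [0.002, 0.117, 0.993, 0.001]
contact_force: [-3.2, -2.8, 19.2]
grip_width: -0.002
finger_force: 9.4
s0.png (np.float64(297.49375), np.float64(308.15), 160)
s9.png (np.float64(296.2566844919786), np.float64(306.4812834224599), 187)
t0.png (np.float64(202.2802197802198), np.float64(126.32967032967034), 182)
t9.png (np.float64(201.03626943005182), np.float64(123.279792746114), 193)
scene [array([296.7, 308.9]), array([296.9, 306.3])]
top [array([202.2, 125.4]), array([200.8, 122.9])]
scene glue_bottle [array([416., 300.])]
scene pencil_pot [array([407., 350.])]
scene tape_roll [array([361., 217.])]
scene offcut [array([270., 178.])]
scene cutter [array([319., 302.])]
scene hammer [array([141., 158.])]
top glue_bottle [array([118., 216.])]
top pencil_pot [array([115., 168.])]
top tape_roll [array([207., 268.])]
top offcut [array([318., 258.])]
top cutter []
top hammer [array([463., 194.])]
```

The clip has moved by (-1.2,-3.0) px in the top view, against (-1.4,-2.5) expected for a 20 mm rise. The panel is therefore raised and the handle is against its stop at about 19 N. Handing in.

```bash
python3 -c "
from cell import bot
print(bot.sign_off())"
```

```text
the job is handed in; nothing more can be done
None
```

I handed the job in at about 27 s of the 72 s allowed: the jack is centred under the clip, the handle was pumped once and is now held fully down at about 19 N, and the cameras put the panel up by about 20 mm. I viewed 11 pictures, one over the limit of 10, and the final check found nothing on the bench moved but did not cover the sanding block or the cutter (not found from above, doubtful match in the scene view).

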